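# Set out the sample tray on the analysis bench

## Robot

A 6-joint arm with a two-finger parallel gripper is mounted at the origin on the work surface. World frame = base frame: x ahead of the robot, y to its left, z up, the work surface at z = 0. Lengths are in m, angles in rad, forces in N, time in s.
With the tool pointing down it reaches from about 0.4 to 0.825 m from the base axis. Payload 7 kg.
Tool frame: the origin (TCP) lies midway between the tips of the shut fingers; the grasp point (between the pads) lies arm.hold_point_z behind it (arm.hold_point_z is the distance from the TCP to the grasp point, in m); z points along the fingers, y is the line along which they close (so a half turn about z gives the same grasp; the last joint's range is limited). The gripper opens to 88 mm and grips with 3 to 60 N. Pads are 19 mm wide; open, the fingers measure 130 mm over their backs; the gripper's body (78 mm by 193 mm) begins 47 mm behind the grasp point.
Start: joints at [-1.032, 0.359, 0.012, 0, -1.224, -0.288], TCP at [0.167, -0.654, 0.227] pointing down, gripper open.
Joint ranges: [-3.07, 3.07], [-1.43, 2.12], [-1.02, 1.25], [-3.03, 1.67], [-3.05, -0], [-3.03, 3.03]. Speed limits (rad/s): [2.39, 2.39, 3.01, 3.14, 3.14, 3.14].

## Interface

Orientations are given as [roll, pitch, yaw] about the fixed x, y, z axes, in that order (R = Rz(yaw) Ry(pitch) Rx(roll)).
In Python, from station import arm gives the robot as it stands.
- The arm moves only by the shell command python3 -m crank 'ROWS' [OPENING] [FORCE]. ROWS is JSON, a list that holds one entry, the list of rows, each a list of 4 numbers: the shift along the tool's x, y, z in units of 25 mm (1.0 is 25 mm), then the turn about the tool's z in units of 5 degrees (1.0 is 5 degrees). A call has 1 to 12 rows; each row is the pose to reach, as a shift and turn from the pose commanded when the call began, along the tool's axes at that moment; what a row does not reach only later rows make up. A row lasts 1/8 s, in which the tool goes at most 62.5 mm and 10.7 degrees, less where a joint would pass 70% of its speed; a pose out of reach is approached as far as the arm can. A call with a gripper value outside its range is refused whole. OPENING is the closure, from 0 (fully open) to 1 (shut), set as the call begins (- or left out, the last holds). The fingers move at their own pace and stop on an object; FORCE is the grip in N (left out, the last holds). Time passes only in rows, so rows that repeat a pose let the fingers close. It gives the time, the measured TCP pose, the force, the opening and the grip force at its end, in the units of the state.
- arm.get_state(): the state, without advancing time (a new reading comes with each control period).
- arm.grab_frame(name): name is "side" or "top"; returns (picture, depth): 400x640x3 uint8, red, green, blue; 400x640 float32, m along the optical axis (not along the pixel's ray), 0 where there is no reading.
- arm.get_calibration(name): a dict with "mtx" (3x3 intrinsics, pixels), "R" (3x3) and "t" (3): a world point X has camera coordinates R X + t. Camera axes: x right, y down, z forward; pixel columns grow to the right and rows downward; lengths in m; the calibration is good to about 2 mm. A picture is of the moment at which its call begins. get_calibration takes no time and is no camera call.
- arm.job_done(): hands the job in; it is judged then, once.
Trained networks look in the newest picture that a camera, given by its name, has taken for a name from the list of things; names that differ only in an ending like _2 or _b are one class to them, and where a whole thing is asked for, a point or a joint stands for the part that bears it (a point fixed in the world has none). Each returns a list of dicts, best first, with "score" (0 to 1); they miss things now and then, are a little off and sometimes report something else, mostly with a low value. They report only what shows in the picture. A call takes as long as a camera call. They do not tell look-alikes from the thing itself.
- arm.recognise(thing, camera): "extent" ([left, top, width, height] in pixels, round what is visible of it).
- arm.trace(thing, camera): "mask" (400x640 bool, what is visible of it) and "extent" ([left, top, width, height] in pixels, round what is visible of it).
The state is a dict: "t": time; "q": joint angles; "qd": joint speeds; "joint_efforts": joint torques, N m; "eef_pos": TCP position; "ee_rot": TCP orientation; "force": force on the tool from outside, world axes, zero at the start; "moment": the same for the moment, N m; "width": finger opening in m; "gripper_force": force on a finger pad.
Only numpy, scipy, OpenCV 4.12 (cv2) and the standard library are available. Lean on these libraries where they do the work, as an engineer would, in place of code of your own. Each camera call takes 0.05 s, during which the arm holds its last target. There are 200 camera calls.

## Task

Set out the white three-bay tray for the next sample: stand the grey metal pot in the middle bay, the brown bottle in the end bay next to the vial rack and the long-necked flask in the end bay next to the meter, each upright and in the middle of its bay. Only when these three stand there, lower the white tumbler gently, upright, into the pot, letting it sit loosely on the bottom without pressing it in. The rack and the meter may be on either side; leave the beaker, the dishes and the timer where they are.

Things in the scene. Friction and masses are not known exactly. Their poses are not given: they have to be found in the camera images.
- tray: Low white plastic tray fixed to the bench, 104 (x) by 292 (y) by 10 mm, with three bays in a row along its own y: centres at y = -96, 0 and +96 mm, x = 0. Each bay is about 92 mm square inside, its floor 6 mm above the bench, between grey ribs 4 mm wide whose tops are 10 mm above the bench. Origin: centre of its underside, at bench height; z up. It is turned up to 0.25 rad.
- rack: White vial rack fixed to the bench beyond one end of the tray (either end), 74 (x) by 140 (y) mm, 30 mm high, with rows of square holes and a few green-capped vials reaching 65 mm high. Origin: centre of its underside.
- meter: Grey and white bench meter with a dark sloping screen, fixed beyond the other end of the tray, 130 by 130 mm, 82 mm high. Origin: centre of its underside.
- pot: Open tapered dark grey metal pot, 55 mm high, outside diameter 50 mm at the foot and 66 mm at the rim, wall 3 mm, inside diameter 60 mm at the rim and about 46 mm at the inner floor, which lies 6 mm above its underside; about 160 g. Origin: centre of its underside; z up along its axis. Gripped across the outside.
- tumbler: Open tapered white plastic tumbler, 95 mm high, outside diameter 42 mm at the foot and 62 mm at the rim, wall 2 mm; about 50 g. Origin: centre of its underside; z up along its axis. Sitting in the pot it rests on the pot's inner floor, its underside 6 mm above the pot's, with about 2 mm play all round at the foot, and stands 46 mm out of the pot's rim.
- bottle: Brown glass bottle with a pale label and a white screw cap, 118 mm high in all; body diameter 58 mm up to 70 mm, sloping in to a neck; cap diameter 36 mm from 90 to 118 mm above its underside; about 220 g. Origin: centre of its underside; z up.
- flask: Clear glass volumetric flask, 144 mm high: round bulb of 64 mm greatest diameter (at 32 mm), flat foot 48 mm across, straight neck 16 mm in diameter from 78 to 128 mm, white stopper 20 mm in diameter from 128 to 144 mm; about 150 g. Origin: centre of its underside; z up.
- beaker: Bystander: small clear glass beaker, 58 mm in diameter at the rim, 70 mm high, loose on the bench. Origin: centre of its underside.
- dishes: Bystander: stack of three pale closed dishes, 52 mm in diameter, 32 mm high in all, loose (one piece). Origin: centre of its underside.
- timer: Bystander: yellow square timer with a white dial, 50 by 50 mm, 39 mm high, loose. Origin: centre of its underside.
Mind the look-alikes: they are no part of the job. Leave any pink look-alike of the flask alone. What is shaped like the pot but blue or purple is not meant.

How it is judged:
On the way, in this order (a step that is already met when the one before it is completed fails the run):
1. the pot, the bottle and the flask stand upright, each in its own bay of the tray (x of pot in the frame of tray between -0.014 and 0.014 m and y of pot in the frame of tray between -0.014 and 0.014 m and z of pot in the frame of tray between 0.003 and 0.01 m and angle between pot's own z axis and vertical below 0.1 rad and ((y of rack in the frame of tray above 0 m and x of bottle in the frame of tray between -0.014 and 0.014 m and y of bottle in the frame of tray between 0.082 and 0.11 m and z of bottle in the frame of tray between 0.003 and 0.01 m and angle between each of bottle, flask's own z axis and vertical below 0.1 rad and x of flask in the frame of tray between -0.014 and 0.014 m and y of flask in the frame of tray between -0.11 and -0.082 m and z of flask in the frame of tray between 0.003 and 0.01 m) or (y of rack in the frame of tray below 0 m and x of bottle in the frame of tray between -0.014 and 0.014 m and y of bottle in the frame of tray between -0.11 and -0.082 m and z of bottle in the frame of tray between 0.003 and 0.01 m and angle between each of bottle, flask's own z axis and vertical below 0.1 rad and x of flask in the frame of tray between -0.014 and 0.014 m and y of flask in the frame of tray between 0.082 and 0.11 m and z of flask in the frame of tray between 0.003 and 0.01 m))), for 0.2 s.
2. the tumbler sits upright in the pot (horizontal distance between tumbler and pot below 0.007 m and z of tumbler in the frame of pot between 0.003 and 0.01 m and angle between tumbler's own z axis and vertical below 0.12 rad), for 0.2 s.
At the end, for the whole second after the job is handed in: Pot in the middle bay, bottle in the rack-side bay, flask in the meter-side bay, each within 14 mm of the bay centre along each tray axis, on its floor, upright within 0.1 rad; tumbler seated in the pot (axes within 7 mm, underside 3 to 10 mm above the pot's, tilt under 0.12 rad); all at rest (all of step 1 and all of step 2 and linear speed of each of pot, tumbler, bottle, flask below 0.02 m/s); the robot touches nothing.
It fails at once if the beaker, the dishes or the timer moved more than 25 mm (distance of any of beaker, dishes, timer from where it was at the start of the episode above 0.025 m).
It fails at once if the tumbler pressed into the pot with more than 20 N (contact force between tumbler and pot above 20 N).
It also fails if it takes over 115 s, if anything falls off the work surface, if the arm or the gripper's body presses on something with over 40 N, if the wrist force passes 120 N, or if a joint passes its speed limit or range.

## Working session

There is one attempt and no reset: what is moved stays moved. The work goes in short steps, Python scripts to look and compute and a shell command to move; the robot and the scene stay as the last step left them, time stands still between calls to the robot, and variables do not carry over. Pictures are saved under pics/ and viewed, at most 14 in all, crops included, and the job is handed in when it is done.

```bash
ls; mkdir -p pics
python3 - <<'E'
from station import arm
import cv2
s=arm.get_state(); print(s, arm.hold_point_z)
for n in("top","side"):
    p,d=arm.grab_frame(n); cv2.imwrite(f"pics/{n}0.png",p[...,::-1]); c=arm.get_calibration(n); print(n,c)
E
```

```text
pics
{'t': 0.0, 'q': array([-1.03187131e+00,  3.59363626e-01,  1.10500895e-02, -3.23482548e-04,
       -1.22408831e+00, -2.88094188e-01]), 'qd': array([ 0.00089323, -0.00139663,  0.0002874 ,  0.00034135,  0.00018482,
        0.0007886 ]), 'joint_efforts': array([ 1.90600549e-03, -5.82723534e+01,  2.93068510e+01,  6.99744433e+00,
        7.15629256e-03, -2.54959814e-04]), 'eef_pos': array([ 0.16738079, -0.65341469,  0.22563871]), 'ee_rot': array([ 3.13996689e+00, -1.64648499e-04, -2.89087185e+00]), 'force': array([ 0.61417037, -0.12673586, -0.0322418 ]), 'moment': array([-0.02455666,  0.03625823,  0.00551595]), 'gripper_force': 0.0, 'width': 0.08767271465820904} 0.0188
top {'mtx': array([[362.47188412,   0.        , 314.44802585],
       [  0.        , 362.47188412, 202.75876746],
       [  0.        ,   0.        ,   1.        ]]), 'R': array([[-0.00268543, -0.99982973, -0.01825641],
       [-0.98818438,  0.00545101, -0.15317283],
       [ 0.15324627,  0.01762936, -0.98803076]]), 't': array([0.00850307, 0.51438079, 0.70695962])}
side {'mtx': array([[461.63545082,   0.        , 321.90059424],
       [  0.        , 461.63545082, 189.35722673],
       [  0.        ,   0.        ,   1.        ]]), 'R': array([[-0.93805366, -0.34636661,  0.00924712],
       [-0.27032223,  0.71488863, -0.64487219],
       [ 0.21675154, -0.60742442, -0.76423448]]), 't': array([0.48263325, 0.15002945, 1.12093965])}
```

View pics/top0.png

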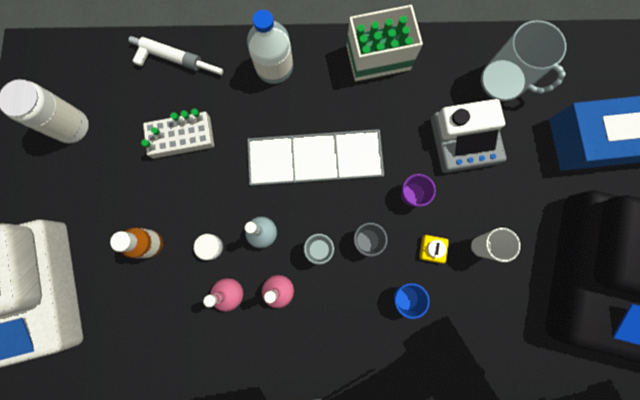

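View pics/side0.png

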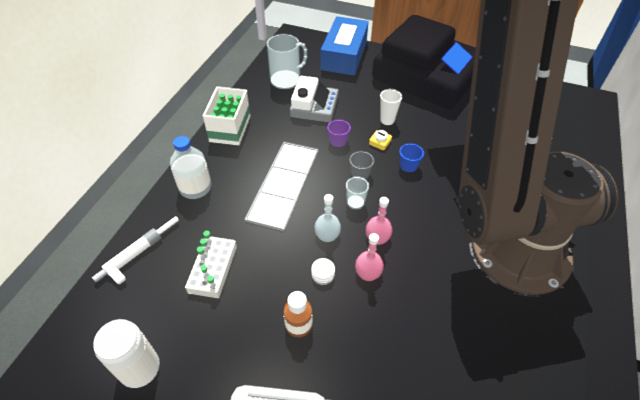

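```bash
cat > h.py <<'E'
from station import arm
import numpy as np, cv2
def cloud(cam,mask=None,d=None):
    if d is None: _,d=arm.grab_frame(cam)
    c=arm.get_calibration(cam);K=c["mtx"];R=np.array(c["R"]);t=np.array(c["t"])
    m=(d>0) if mask is None else mask&(d>0)
    v,u=np.nonzero(m);z=d[v,u]
    X=np.stack([(u-K[0,2])/K[0,0]*z,(v-K[1,2])/K[1,1]*z,z],1)
    return (X-t)@R
def ray(cam,u,v,h):
    c=arm.get_calibration(cam);K=c["mtx"];R=np.array(c["R"]);t=np.array(c["t"])
    d=R.T@np.array([(u-K[0,2])/K[0,0],(v-K[1,2])/K[1,1],1]);o=-R.T@t
    return o+d*(h-o[2])/d[2]
E
python3 - <<'E'
from h import *
for cam in("top","side"):
    _,d=arm.grab_frame(cam)
    for n in "tray rack meter pot tumbler bottle flask beaker dishes timer".split():
        for r in arm.trace(n,cam)[:3]:
            if r["score"]<.3: continue
            P=cloud(cam,r["mask"],d)
            if len(P)<5: print(cam,n,"nodepth",r["extent"]);continue
            zt=np.percentile(P[:,2],97);T=P[P[:,2]>zt-.012]
            print(cam,n,round(r["score"],2),r["extent"],"med",np.median(P,0).round(3),"top",round(zt,3),((T.max(0)+T.min(0))/2)[:2].round(3),(T.max(0)-T.min(0))[:2].round(3))
E
```

```text
top tray 0.67 [246.2, 128.8, 138.1, 57.5] med [0.621 0.008 0.006] top 0.011 [0.621 0.009] [0.12  0.298]
top rack 0.62 [141.0, 110.6, 73.0, 49.8] med [0.667 0.3   0.03 ] top 0.065 [0.672 0.306] [0.078 0.113]
top pot 0.93 [391.9, 280.2, 39.2, 38.5] med [ 0.318 -0.19   0.017] top 0.056 [ 0.321 -0.181] [0.064 0.064]
top pot 0.82 [400.0, 173.8, 34.9, 32.5] med [ 0.543 -0.213  0.022] top 0.055 [ 0.539 -0.205] [0.063 0.065]
top pot 0.68 [356.9, 223.7, 31.5, 31.5] med [ 0.441 -0.109  0.015] top 0.055 [ 0.439 -0.104] [0.063 0.064]
top tumbler 0.69 [470.2, 227.4, 48.8, 33.9] med [ 0.427 -0.36   0.063] top 0.095 [ 0.427 -0.344] [0.059 0.062]
top bottle 0.65 [111.0, 224.1, 51.6, 35.5] med [0.433 0.347 0.075] top 0.119 [0.435 0.361] [0.035 0.035]
top flask 0.91 [263.6, 271.7, 29.5, 37.1] med [0.341 0.076 0.055] top 0.144 [0.337 0.081] [0.018 0.018]
top flask 0.75 [241.8, 217.4, 38.2, 28.4] med [0.452 0.11  0.056] top 0.144 [0.456 0.117] [0.018 0.016]
top beaker 0.7 [301.7, 233.9, 32.7, 29.3] med [ 0.422 -0.001  0.014] top 0.071 [ 0.42  -0.002] [0.056 0.056]
top dishes 0.74 [193.2, 234.8, 32.0, 22
[... 968 characters left out ...]
] med [0.429 0.377 0.076] top 0.12 [0.435 0.364] [0.035 0.034]
side flask 0.91 [353.5, 234.7, 30.1, 46.4] med [0.331 0.197 0.055] top 0.144 [0.332 0.187] [0.018 0.018]
side flask 0.82 [367.6, 198.5, 23.7, 44.2] med [0.336 0.092 0.058] top 0.144 [0.337 0.084] [0.015 0.018]
side flask 0.57 [314.1, 192.9, 25.3, 46.6] med [0.454 0.129 0.055] top 0.145 [0.457 0.12 ] [0.018 0.02 ]
side beaker 0.56 [345.5, 178.7, 23.3, 32.0] med [0.423 0.001 0.046] top 0.072 [ 0.423 -0.   ] [0.056 0.059]
side dishes 0.84 [312.5, 257.1, 19.0, 27.8] med [0.427 0.238 0.031] top 0.035 [0.428 0.232] [0.051 0.051]
side timer 0.74 [371.5, 131.5, 21.8, 19.3] med [ 0.421 -0.226  0.022] top 0.04 [ 0.423 -0.238] [0.033 0.035]
```

The top view shows the tray at about (316,157), with the rack on the +y side (178,135) and the meter on the −y side (472,135). The grey pot is at (370,240), with the blue pot (412,300) and purple pot (419,190) as look-alikes. The clear flask is at (261,232), the bottle at (137,242) and the tumbler at (497,245). The side view agrees. Next I turn the tool so its fingers close along x, and fit the tray pose.

```bash
cat >> h.py <<'E'
def go(x,y,zg,turn_to=None):
    "rows units from measured pose to grasp point (x,y,zg)"
    from scipy.spatial.transform import Rotation as Ro
    s=arm.get_state();R=Ro.from_euler('xyz',s["ee_rot"]).as_matrix()
    d=R.T@(np.array([x,y,zg-arm.hold_point_z])-s["eef_pos"])/.025
    return d.round(2)
E
python3 -m crank '[[[0,0,0,-2],[0,0,0,-4],[0,0,0,-6],[0,0,0,-8],[0,0,0,-10],[0,0,0,-12],[0,0,0,-14],[0,0,0,-15.13],[0,0,0,-15.13],[0,0,0,-15.13]]]' 0 30
python3 - <<'E'
from h import *
for cam in("top","side"):
    _,d=arm.grab_frame(cam)
    P=cloud(cam,None,d)
    m=(abs(P[:,0]-.621)<.13)&(abs(P[:,1]-.008)<.19)&(P[:,2]>.004)&(P[:,2]<.016)
    r=cv2.minAreaRect(P[m][:,:2].astype(np.float32)); print(cam,r)
    t=arm.trace("tray",cam)[0]; M=t["mask"].astype(np.uint8)
    q=np.array([ray(cam,u,v,.009)[:2] for v,u in np.argwhere(M)],np.float32)
    print(cv2.minAreaRect(q), q.mean(0))
print(go(.440,-.104,.16))
E
```

```text
t: 2.45
eef_pos: [0.1675, -0.6539, 0.2266]
ee_rot: [3.142, 0.0, -1.573]
force: [0.6, -0.1, -0.6]
width: 0.0877
gripper_force: 0.0
top ((0.6220635771751404, -0.014161810278892517), (0.33690252900123596, 0.18907956779003143), 89.29638671875)Traceback (most recent call last):
  File "<stdin>", line 8, in <module>
  File "h.py", line 11, in ray
    c=arm.get_calibration(cam);K=c["mtx"];R=np.array(c["R"]);t=np.array(c["t"])
ValueError: time passes only in moves, steps and waits
```

Run:
```python
from h import *
for cam in("top","side"):
    p,d=arm.grab_frame(cam)
    t=arm.trace("tray",cam)[0]; M=t["mask"]&True
    M=cv2.morphologyEx(M.astype(np.uint8),cv2.MORPH_OPEN,np.ones((3,3)))>0
    c=arm.get_calibration(cam);K=c["mtx"];R=np.array(c["R"]);tt=np.array(c["t"])
    def pl(M):
        v,u=np.nonzero(M);D=np.stack([(u-K[0,2])/K[0,0],(v-K[1,2])/K[1,1],np.ones(len(u))],1)@R;o=-tt@R
        return (o+D*((.009-o[2])/D[:,2])[:,None])[:,:2].astype(np.float32)
    print(cam,cv2.minAreaRect(pl(M)),pl(M).mean(0))
    B=cv2.dilate(M.astype(np.uint8),np.ones((5,5)))>0
    W=B&(p.min(2)>60); print(cv2.minAreaRect(pl(W)),pl(W).mean(0))
print(go(.440,-.104,.16))
```

```text
top ((0.6211072206497192, 0.005884706974029541), (0.10636013746261597, 0.2922958731651306), 3.6353037357330322) [0.62062556 0.00586034]
((0.6217612028121948, 0.005829483270645142), (0.10834542661905289, 0.29548192024230957), 3.6685523986816406) [0.62117684 0.00554848]
side ((0.6239520907402039, 0.00719180703163147), (0.10849079489707947, 0.303453266620636), 3.9793100357055664) [0.62308663 0.01959028]
((0.623888373374939, 0.005833417177200317), (0.12442115694284439, 0.32025235891342163), 4.200627326965332) [0.62323254 0.01902762]
[-22.   -10.9    3.42]
```

```bash
python3 -m crank '[[[-2,-1,0.3,0],[-4,-2,0.6,0],[-6,-3,1,0],[-8,-4,1.3,0],[-10,-5,1.6,0],[-12,-6,2,0],[-14,-7,2.3,0],[-16,-8,2.6,0],[-18,-9,3,0],[-20,-10,3.3,0],[-22,-10.9,3.42,0],[-22,-10.9,3.42,0]]]' 0 30
python3 - <<'E'
from h import *
print(arm.get_state()["q"],go(.440,-.104,.036))
E
```

```text
t: 4.25
eef_pos: [0.4414, -0.101, 0.1412]
ee_rot: [-3.141, 0.0, -1.566]
force: [-0.0, -0.4, -0.5]
width: 0.0877
gripper_force: 0.0
[ 2.12666241e-01  6.68738456e-02 -5.81169052e-01  1.51725264e-04
 -9.21913670e-01 -2.07969334e-01] [0.12 0.06 4.96]
```

```bash
python3 -m crank '[[[0,0,1,0],[0,0,2,0],[0,0,3,0],[0,0,4,0],[0,0,4.5,0],[0,0,4.95,0],[0,0,4.95,0]]]'
python3 -m crank '[[[0,0,0,0],[0,0,0,0],[0,0,0,0],[0,0,0,0],[0,0,0,0],[0,0,0,0],[0,0,0,0],[0,0,0,0]]]' 1 30
python3 - <<'E'
from h import *
print(go(.622,.006,.115))
E
```

```text
t: 5.12
eef_pos: [0.4396, -0.104, 0.017]
ee_rot: [3.141, -0.0, -1.571]
force: [-0.3, -0.9, 0.5]
width: 0.0882
gripper_force: 0.0
t: 6.12
eef_pos: [0.4399, -0.1038, 0.0177]
ee_rot: [-3.141, -0.0, -1.57]
force: [-2.5, 1.0, 5.4]
width: 0.0628
gripper_force: 30.0
[-4.39 -7.29 -3.14]
```

```bash
python3 -m crank '[[[0,0,-0.8,0],[0,0,-2,0],[0,0,-3.2,0],[-0.6,-1,-3.4,0],[-1.5,-2.5,-3.4,0],[-2.4,-4,-3.4,0],[-3.3,-5.5,-3.4,0],[-4,-6.7,-3.4,0],[-4.39,-7.29,-3.4,0],[-4.39,-7.29,-3.4,0],[-4.39,-7.29,-3.4,0]]]'
python3 - <<'E'
from h import *
print(go(.622,.006,.036+.0065),arm.get_state()["width"])
E
```

```text
t: 7.5
eef_pos: [0.6209, 0.0056, 0.102]
ee_rot: [3.14, -0.0, -1.571]
force: [-0.6, -0.1, -1.7]
width: 0.0633
gripper_force: 30.0
[-0.02 -0.05  3.13] 0.06325079550724108
```

```bash
python3 -m crank '[[[0,-0.04,1,0],[0,-0.04,2,0],[0,-0.04,2.6,0],[0,-0.04,2.9,0],[0,-0.04,3.1,0],[0,-0.04,3.1,0],[0,-0.04,3.1,0]]]'
python3 -m crank '[[[0,0,0,0],[0,0,0,0],[0,0,0,0],[0,0,0,0],[0,0,-1,0],[0,0,-2.5,0],[0,0,-4.5,0],[0,0,-6,0],[0,0,-6,0]]]' 0
python3 - <<'E'
from h import *
print(go(.435,.3625,.104+.08))
E
```

```text
t: 8.38
eef_pos: [0.6234, 0.0062, 0.0254]
ee_rot: [-3.141, 0.0, -1.57]
force: [0.4, 0.8, -1.4]
width: 0.0628
gripper_force: 30.0
t: 9.5
eef_pos: [0.625, 0.0064, 0.1787]
ee_rot: [-3.135, 0.001, -1.57]
force: [-0.3, 1.0, -0.6]
width: 0.0878
gripper_force: 0.0
[-14.25   7.59   0.51]
```

```bash
python3 -m crank '[[[-1.5,0.8,0,0],[-3.5,1.9,0.1,0],[-5.5,3,0.2,0],[-7.5,4,0.3,0],[-9.5,5,0.4,0],[-11.5,6.1,0.5,0],[-13,6.9,0.5,0],[-14.2,7.6,0.5,0],[-14.2,7.6,0.5,0],[-14.2,7.6,0.5,0]]]'
python3 - <<'E'
from h import *
print(go(.435,.3625,.103))
p,d=arm.grab_frame("side");cv2.imwrite("pics/s1.png",p[...,::-1])
E
```

```text
t: 10.75
eef_pos: [0.4326, 0.3605, 0.1616]
ee_rot: [3.141, -0.001, -1.57]
force: [0.6, -0.4, 0.5]
width: 0.0877
gripper_force: 0.0
[-0.08 -0.1   3.1 ]
```

View pics/s1.png

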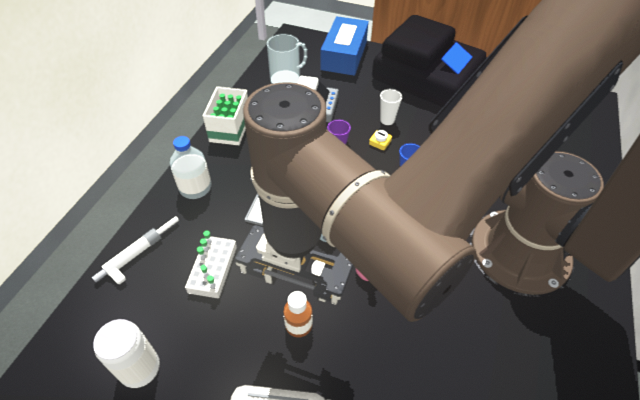

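The picture shows the gripper, near (300,270), directly above the bottle cap (297,300). The offset fits the height, so I descend and grip.

```bash
python3 -m crank '[[[-0.08,-0.1,0.8,0],[-0.08,-0.1,1.8,0],[-0.08,-0.1,2.6,0],[-0.08,-0.1,3.1,0],[-0.08,-0.1,3.1,0],[-0.08,-0.1,3.1,0]]]'
python3 -m crank '[[[0,0,0,0],[0,0,0,0],[0,0,0,0],[0,0,0,0],[0,0,0,0],[0,0,0,0],[0,0,0,0],[0,0,0,0],[0,0,0,0],[0,0,-0.3,0],[0,0,-1,0],[0,0,-1,0]]]' 1 35
python3 - <<'E'
from h import *
print(go(.616,.102,.103+.085))
E
```

```text
t: 11.55
eef_pos: [0.4359, 0.3632, 0.0855]
ee_rot: [-3.141, 0.001, -1.571]
force: [0.1, -0.3, 0.3]
width: 0.0878
gripper_force: 0.0
t: 13.05
eef_pos: [0.436, 0.3637, 0.1111]
ee_rot: [-3.14, 0.002, -1.57]
force: [-0.1, -0.1, -3.2]
width: 0.0356
gripper_force: 35.0
[10.47 -7.2  -2.33]
```

```bash
python3 -m crank '[[[0,0,-1.2,0],[0.5,-0.3,-2.3,0],[1.8,-1.2,-2.4,0],[3.3,-2.3,-2.4,0],[4.8,-3.3,-2.4,0],[6.3,-4.3,-2.4,0],[7.8,-5.3,-2.4,0],[9.2,-6.3,-2.4,0],[10.1,-7,-2.4,0],[10.47,-7.2,-2.4,0],[10.47,-7.2,-2.4,0],[10.47,-7.2,-2.4,0]]]'
python3 - <<'E'
from h import *
print(go(.616,.102,.103+.0065),arm.get_state()["width"])
E
```

```text
t: 14.55
eef_pos: [0.6149, 0.102, 0.1696]
ee_rot: [3.141, 0.0, -1.57]
force: [0.3, -0.0, -2.8]
width: 0.0353
gripper_force: 35.0
[ 0.   -0.04  3.16] 0.03530603998555127
```

```bash
python3 -m crank '[[[0,-0.04,1,0],[0,-0.04,2,0],[0,-0.04,2.6,0],[0,-0.04,2.9,0],[0,-0.04,3.1,0],[0,-0.04,3.12,0],[0,-0.04,3.12,0]]]'
python3 -m crank '[[[0,0,0,0],[0,0,0,0],[0,0,0,0],[0,0,0,0],[0,0,0,0],[0,0,-1,0],[0,0,-2.5,0],[0,0,-3.5,0],[0,0,-3.5,0]]]' 0
python3 - <<'E'
from h import *
print(go(.4565,.1185,.106+.08))
E
```

```text
t: 15.42
eef_pos: [0.6169, 0.1014, 0.0924]
ee_rot: [-3.141, 0.0, -1.57]
force: [-0.0, -0.2, -2.3]
width: 0.0353
gripper_force: 35.0
t: 16.55
eef_pos: [0.6178, 0.1017, 0.1819]
ee_rot: [-3.137, 0.002, -1.57]
force: [0.1, -0.1, -0.0]
width: 0.0879
gripper_force: 0.0
[-0.67  6.45  0.56]
```

```bash
python3 -m crank '[[[-0.1,1.2,0,0],[-0.25,2.8,0.2,0],[-0.4,4.4,0.4,0],[-0.6,5.7,0.5,0],[-0.67,6.45,0.5,0],[-0.67,6.45,0.5,0],[-0.67,6.45,0.5,0],[-0.67,6.45,0.5,0]]]'
python3 - <<'E'
from h import *
print(go(.4565,.1185,.106))
p,d=arm.grab_frame("top");cv2.imwrite("pics/t2.png",p[...,::-1])
E
```

```text
t: 17.55
eef_pos: [0.456, 0.118, 0.1667]
ee_rot: [3.141, -0.0, -1.571]
force: [-0.0, -0.2, 0.3]
width: 0.0878
gripper_force: 0.0
[-0.02 -0.02  3.18]
```

View pics/t2.png

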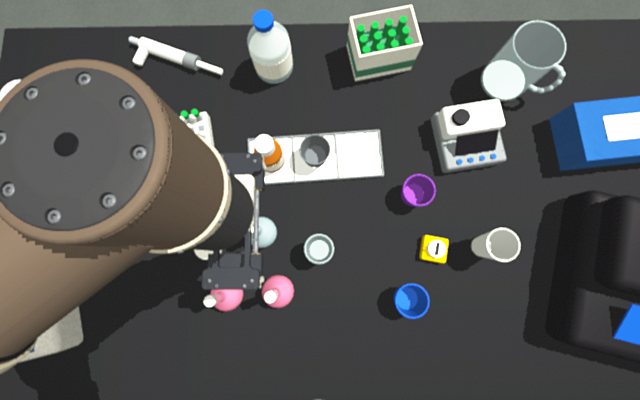

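The top view shows the pot (315,151) in the middle bay, the bottle (270,152) in the rack-side bay and the gripper above the clear flask (260,233). I descend onto the flask's neck.

```bash
python3 -m crank '[[[0,0,0.8,0],[0,0,1.8,0],[0,0,2.6,0],[0,0,3.15,0],[0,0,3.15,0],[0,0,3.15,0]]]'
python3 -m crank '[[[0,0,0,0],[0,0,0,0],[0,0,0,0],[0,0,0,0],[0,0,0,0],[0,0,0,0],[0,0,0,0],[0,0,0,0],[0,0,0,0],[0,0,0,0],[0,0,0,0],[0,0,0,0]]]' 1 25
python3 - <<'E'
from h import *
print(go(.628,-.090,.106+.09))
E
```

```text
t: 18.35
eef_pos: [0.4558, 0.1182, 0.0886]
ee_rot: [-3.141, 0.0, -1.57]
force: [0.3, 1.2, -0.4]
width: 0.0876
gripper_force: 0.0
t: 19.85
eef_pos: [0.4553, 0.118, 0.0881]
ee_rot: [-3.142, 0.0, -1.57]
force: [0.9, 0.4, -0.7]
width: 0.0179
gripper_force: 25.0
[ 8.32 -6.91 -3.56]
```

```bash
python3 -m crank '[[[0,0,-0.6,0],[0,0,-1.6,0],[0,0,-2.8,0],[0.6,-0.5,-3.5,0],[1.8,-1.5,-3.6,0],[3.2,-2.7,-3.6,0],[4.6,-3.9,-3.6,0],[6,-5,-3.6,0],[7.2,-6,-3.6,0],[8,-6.7,-3.6,0],[8.32,-6.9,-3.6,0],[8.32,-6.9,-3.6,0]]]'
python3 - <<'E'
from h import *
print(go(.628,-.090,.106+.0065),arm.get_state()["width"])
p,d=arm.grab_frame("side");cv2.imwrite("pics/s2.png",p[60:260,180:500,::-1].repeat(2,0).repeat(2,1))
E
```

```text
t: 21.35
eef_pos: [0.6274, -0.0901, 0.1775]
ee_rot: [3.14, 0.0, -1.571]
force: [-0.3, 0.2, -0.6]
width: 0.0184
gripper_force: 25.0
[-0.   -0.03  3.35] 0.018350634075466565
```

View pics/s2.png

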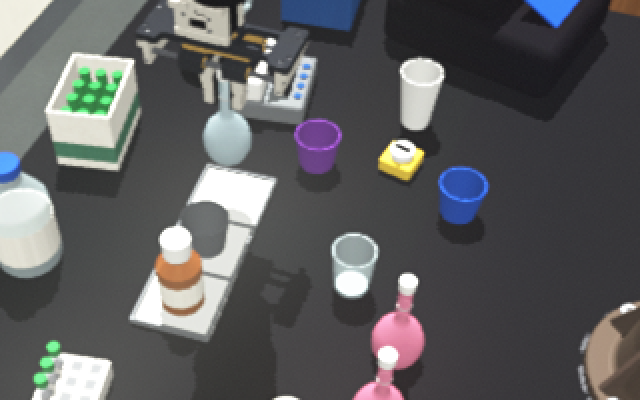

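The flask hangs upright at crop (228,135) above the meter-side bay. The bottle (180,275) and pot (205,228) stand in theirs. I lower it.

```bash
python3 -m crank '[[[0,-0.03,1,0],[0,-0.03,2,0],[0,-0.03,2.7,0],[0,-0.03,3,0],[0,-0.03,3.2,0],[0,-0.03,3.3,0],[0,-0.03,3.3,0]]]'
python3 -m crank '[[[0,0,0,0],[0,0,0,0],[0,0,0,0],[0,0,0,0],[0,0,0,0],[0,0,-1,0],[0,0,-2.5,0],[0,0,-4,0],[0,0,-4,0]]]' 0
python3 - <<'E'
from h import *
print(go(.4275,-.3435,.18))
E
```

```text
t: 22.28
eef_pos: [0.6287, -0.09, 0.0959]
ee_rot: [-3.141, 0.0, -1.57]
force: [0.5, 0.2, -1.1]
width: 0.0181
gripper_force: 25.0
t: 23.4
eef_pos: [0.6305, -0.09, 0.1993]
ee_rot: [-3.135, 0.0, -1.57]
force: [0.2, -0.5, -0.0]
width: 0.0875
gripper_force: 0.0
[10.13  8.14  1.47]
```

```bash
python3 -m crank '[[[1,0.8,0,0],[2.4,2,0,0],[3.9,3.2,0,0],[5.5,4.4,0.4,0],[7,5.6,0.8,0],[8.5,6.8,1.2,0],[9.5,7.7,1.47,0],[10.13,8.14,1.47,0],[10.13,8.14,1.47,0],[10.13,8.14,1.47,0]]]'
python3 - <<'E'
from h import *
a=np.radians(3.7)
for cam in("top","side"):
    p,d=arm.grab_frame(cam)
    if cam=="top":cv2.imwrite("pics/t3.png",p[...,::-1])
    for n in "pot bottle flask tumbler".split():
        for r in arm.trace(n,cam)[:4]:
            if r["score"]<.3: continue
            P=cloud(cam,r["mask"],d)
            if len(P)<5: continue
            P=P[P[:,2]<.16];zt=np.percentile(P[:,2],97);T=P[P[:,2]>zt-.012]
            c=((T.max(0)+T.min(0))/2)[:2]; e=c-[.622,.006]
            print(cam,n,round(r["score"],2),round(zt,3),c.round(3),"tray",round(e@[np.cos(a),np.sin(a)],3),round(e@[-np.sin(a),np.cos(a)],3),(T.max(0)-T.min(0))[:2].round(3))
print(go(.4275,-.3435,.078))
E
```

```text
t: 24.65
eef_pos: [0.4254, -0.3431, 0.1588]
ee_rot: [-3.141, -0.0, -1.57]
force: [0.4, -0.2, 0.3]
width: 0.0871
gripper_force: 0.0
top pot 0.9 0.062 [0.623 0.006] tray 0.001 -0.0 [0.065 0.064]
top pot 0.9 0.056 [ 0.538 -0.205] tray -0.097 -0.205 [0.064 0.064]
top pot 0.83 0.056 [ 0.321 -0.181] tray -0.313 -0.167 [0.062 0.064]
top pot 0.43 0.038 [ 0.421 -0.241] tray -0.216 -0.234 [0.032 0.034]
top bottle 0.65 0.125 [0.616 0.1  ] tray -0.0 0.094 [0.036 0.034]
top bottle 0.33 0.071 [ 0.42  -0.001] tray -0.202 0.006 [0.056 0.054]
top flask 0.82 0.144 [0.331 0.185] tray -0.279 0.197 [0.019 0.018]
top flask 0.78 0.149 [ 0.629 -0.089] tray 0.001 -0.096 [0.017 0.018]
top flask 0.74 0.144 [0.337 0.081] tray -0.28 0.093 [0.018 0.017]
side pot 0.85 0.056 [ 0.324 -0.181] tray -0.31 -0.167 [0.063 0.069]
side pot 0.62 0.064 [0.625 0.028] tray 0.004 0.022 [0.064 0.113]
side pot 0.57 0.057 [ 0.54  -0.203] tray -0.095 -0.203 [0.062 0.068]
side pot 0.56 0.126 [0.617 0.103] tray 0.001 0.097 [0.035 0.036]
side bottle 0.86 0.126 [0.616 0.103] tray 0.001 0.097 [0.034 0.036]
side flask 0.83 0.151 [ 0.63  -0.086] tray 0.002 -0.092 [0.017 0.019]
side flask 0.78 0.145 [0.333 0.187] tray -0.277 0.199 [0.018 0.018]
side flask 0.57 0.145 [0.339 0.083] tray -0.278 0.095 [0.018 0.022]
side tumbler 0.65 0.096 [ 0.428 -0.341] tray -0.216 -0.334 [0.06  0.069]
[ 0.02 -0.09  3.98]
```

View pics/t3.png

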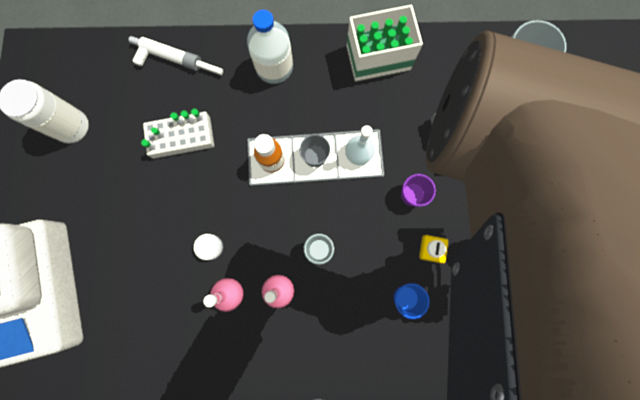

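All three stand in their bays within a few millimetres: bottle (267,152), pot (315,150) and flask (362,150). The bystanders have not moved. Now the tumbler.

```bash
python3 -m crank '[[[0,-0.06,1,0],[0,-0.06,2,0],[0,-0.06,3,0],[0,-0.06,3.6,0],[0,-0.06,3.98,0],[0,-0.06,3.98,0],[0,-0.06,3.98,0]]]' 0 8
python3 -m crank '[[[0,0,0,0],[0,0,0,0],[0,0,0,0],[0,0,0,0],[0,0,0,0],[0,0,0,0],[0,0,0,0],[0,0,0,0],[0,0,0,0]]]' 1 8
python3 - <<'E'
from h import *
print(go(.623,.006,.078+.15))
E
```

```text
t: 26.02
eef_pos: [0.4272, -0.3435, 0.06]
ee_rot: [-3.141, -0.001, -1.57]
force: [-0.1, 0.3, -0.3]
width: 0.0871
gripper_force: 0.0
t: 27.15
eef_pos: [0.4267, -0.3433, 0.0594]
ee_rot: [-3.142, -0.0, -1.57]
force: [-1.0, 0.5, 3.7]
width: 0.0601
gripper_force: 8.0
[-13.97  -7.86  -5.99]
```

```bash
python3 -m crank '[[[0,0,-0.6,0],[0,0,-1.8,0],[0,0,-3.2,0],[0,0,-4.8,0],[-0.5,-0.3,-6.2,0],[-1.5,-0.9,-6.8,0],[-3,-1.7,-6.8,0],[-4.6,-2.6,-6.8,0],[-6.2,-3.5,-6.8,0],[-7.8,-4.4,-6.8,0],[-9,-5,-6.8,0],[-9.5,-5.3,-6.8,0]]]'
python3 -m crank '[[[-0.6,-0.4,0,0],[-1.6,-0.9,0,0],[-2.7,-1.5,0,0],[-3.6,-2.1,0,0],[-4.2,-2.4,0,0],[-4.47,-2.56,0,0],[-4.47,-2.56,0,0],[-4.47,-2.56,0,0],[-4.47,-2.56,0,0]]]'
python3 - <<'E'
from h import *
print(go(.623,.006,.078+.07),arm.get_state()["width"])
p,d=arm.grab_frame("side");cv2.imwrite("pics/s3.png",p[60:260,180:500,::-1].repeat(2,0).repeat(2,1))
for r in arm.trace("tumbler","side")[:2]:
    P=cloud("side",r["mask"],d);print(r["score"],r["extent"],np.percentile(P,[2,50,98],axis=0).round(3))
E
```

```text
t: 28.65
eef_pos: [0.5596, -0.1041, 0.2299]
ee_rot: [-3.141, 0.0, -1.569]
force: [-1.2, 0.6, -0.1]
width: 0.06
gripper_force: 8.0
t: 29.78
eef_pos: [0.6228, 0.0055, 0.2295]
ee_rot: [-3.141, 0.0, -1.571]
force: [-0.4, -0.8, -0.6]
width: 0.0597
gripper_force: 8.0
[-0.02 -0.01  4.01] 0.05967454331294584
0.67 [247.3, 148.1, 71.3, 82.2] [[ 0.566 -0.133  0.003]
 [ 0.594  0.056  0.008]
 [ 0.673  0.152  0.014]]
0.65 [263.9, 99.8, 22.9, 41.8] [[ 0.599 -0.021  0.176]
 [ 0.622  0.023  0.234]
 [ 0.652  0.035  0.265]]
```

View pics/s3.png

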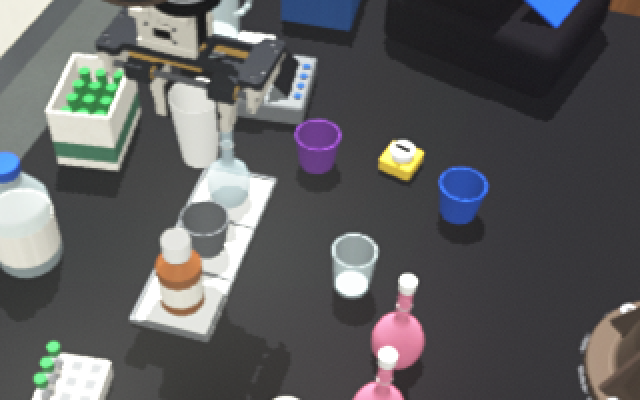

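The tumbler hangs upright at crop (195,125), centred above the pot (205,228). I lower it slowly and watch the force.

```bash
python3 -m crank '[[[0,0,0.8,0],[0,0,1.8,0],[0,0,2.8,0],[0,0,3.6,0],[0,0,4.2,0],[0,0,4.6,0],[0,0,5,0],[0,0,5.3,0],[0,0,5.5,0],[0,0,5.5,0],[0,0,5.5,0]]]'
python3 - <<'E'
from h import *
print(go(.623,.006,.0714+.0188))
E
```

```text
t: 31.25
eef_pos: [0.6233, 0.0061, 0.0921]
ee_rot: [-3.141, 0.0, -1.57]
force: [0.1, -0.2, -0.7]
width: 0.0598
gripper_force: 8.0
[0.   0.01 0.83]
```

```bash
python3 -m crank '[[[0,0,0.15,0],[0,0,0.3,0],[0,0,0.4,0],[0,0,0.5,0],[0,0,0.55,0],[0,0,0.6,0],[0,0,0.65,0],[0,0,0.65,0],[0,0,0.65,0]]]' - 6
python3 -c "
from h import *
print(go(.623,.006,.0714+.0188))"
```

```text
t: 32.38
eef_pos: [0.6231, 0.006, 0.0756]
ee_rot: [-3.142, 0.0, -1.57]
force: [-0.0, 0.2, -0.5]
width: 0.06
gripper_force: 6.0
[0.   0.   0.17]
```

```bash
python3 -m crank '[[[0,0,0.04,0],[0,0,0.08,0],[0,0,0.1,0],[0,0,0.12,0],[0,0,0.12,0],[0,0,0.12,0]]]' - 4
python3 -m crank '[[[0,0,0,0],[0,0,0,0],[0,0,0,0],[0,0,0,0],[0,0,0,0],[0,0,0,0]]]' 0
python3 -m crank '[[[0,0,-0.5,0],[0,0,-1.5,0],[0,0,-3,0],[0,0,-5,0],[0,0,-6,0],[0,0,-6.5,0],[0,0,-6.5,0]]]'
python3 -m crank '[[[1,1.5,0,0],[2.5,3,0,0],[4.5,4,0,0],[6.5,5,0,0],[8.5,6,0,0],[10.5,7,0,0],[12.5,8,0,0],[13.5,8,0,0],[13.5,8,0,0],[13.5,8,0,0]]]'
python3 - <<'E'
from h import *
for cam in("top","side"):
    p,d=arm.grab_frame(cam)
    sl=np.s_[60:260,180:500] if cam=="side" else np.s_[90:290,180:500]
    cv2.imwrite(f"pics/{cam}9.png",p[sl][...,::-1].repeat(2,0).repeat(2,1))
    P=cloud(cam,None,d)
    m=(np.hypot(P[:,0]-.623,P[:,1]-.006)<.045)&(P[:,2]>.09)&(P[:,2]<.13);T=P[m]
    print(cam,np.percentile(T[:,2],[50,97]),((T.max(0)+T.min(0))/2).round(3),(T.max(0)-T.min(0)).round(3))
E
```

```text
t: 33.12
eef_pos: [0.6232, 0.0061, 0.0727]
ee_rot: [-3.141, 0.0, -1.57]
force: [0.4, -0.3, 0.2]
width: 0.06
gripper_force: 4.0
t: 33.88
eef_pos: [0.623, 0.0061, 0.0726]
ee_rot: [-3.142, 0.0, -1.57]
force: [0.2, -0.5, -0.2]
width: 0.0877
gripper_force: 0.0
t: 34.75
eef_pos: [0.6231, 0.0061, 0.2357]
ee_rot: [-3.14, 0.0, -1.57]
force: [-0.3, 0.5, -0.4]
width: 0.0876
gripper_force: 0.0
t: 36.0
eef_pos: [0.4226, -0.3311, 0.2339]
ee_rot: [3.14, 0.001, -1.571]
force: [0.7, -0.2, 0.2]
width: 0.0876
gripper_force: 0.0
top [0.10247603 0.10850355] [0.623 0.005 0.1  ] [0.061 0.06  0.019]
side [0.1015648  0.10916155] [0.625 0.007 0.101] [0.061 0.063 0.022]
```

View pics/side9.png

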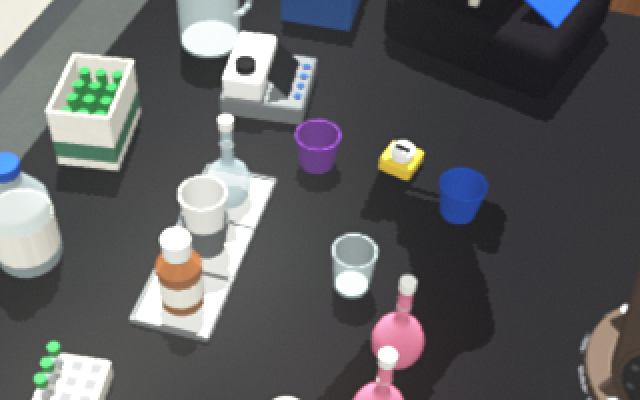

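View pics/top9.png

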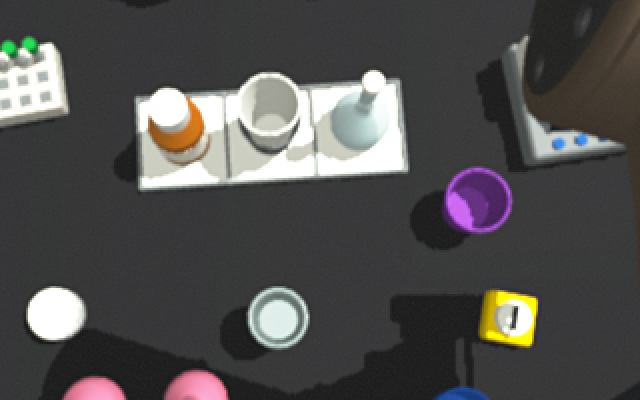

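The tumbler sits upright in the pot, at (203,205) in the side crop and (268,110) in the top crop. Its rim is at 0.108 m, and 0.107 m is expected when seated. The bottle, flask and bystanders are in place and the arm is clear, so I hand in.

```bash
python3 -c "
from station import arm
print(arm.job_done())"
```

```text
the job is handed in; nothing more can be done
None
```

The pot, bottle and flask stand upright in their bays with the tumbler seated loosely in the pot, and the job was handed in at about 36 s; no verdict came back.

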